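Put returned pipe fittings back into their bins

TASK

Put the four returned pipe fittings away: the tee, the elbow and the reducer that lie on the bench, and the brass-threaded adapter that someone packed by mistake in the middle of the carton of couplings. Each belongs in the red bin that already holds its own kind; leave it lying or standing well inside that bin. Don't push the carton or the tape dispenser out of place.

Things in the scene. Friction and masses are not known exactly. Their poses are not given: they have to be found in the camera images.
- tee: Grey plastic pipe tee, lying flat on the bench. All three sockets are 34 mm in diameter, so it is 34 mm high. Origin where the axes cross, 17 mm over its underside. The straight run lies along its y axis (-31 to +31 mm); the branch points along +x and ends 31 mm from the origin, so it spans -17 to +31 mm in x. z up. About 40 g.
- elbow: Grey plastic 90 degree pipe elbow, lying flat on the bench, 34 mm high. Two 34 mm sockets point along its +x and +y axes and end 30 mm from the origin, which lies where the axes cross, 17 mm over its underside; it spans -17 to +30 mm along both x and y. z up. About 35 g.
- reducer: Grey plastic pipe reducer, a stepped round piece standing on the bench on its wide end: 43 mm in diameter for the lower 18 mm, then narrowing, 34 mm for the upper 17 mm, 42 mm high in all. Origin on its axis, 21 mm over its underside, z up. About 36 g.
- adapter: Threaded adapter, standing upright in the middle of the carton: grey plastic socket 34 mm in diameter, 38 mm long, with a brass male thread 26 mm in diameter, 26 mm long, on top; 64 mm in all. Loose couplings touch it on every side; their tops are 30 mm lower than its top, so the thread stands free. Origin on its axis at mid-height (32 mm), z up. About 115 g.
- bin_tee: Red bin holding tees (fixed stock, up to 75 mm high, in the back part, x over +20 mm; the floor in front of it is free). Fixed, one of four alike on a shelf tray 25 mm high. 190 mm (x) by 118 mm (y) outside, floor and walls 3 mm. Origin: centre of its underside, z up, -x to its low front. Front lip 45 mm high, back 80 mm, sides 80 mm at the back half, sloping down to the front.
- bin_elbow: Red bin holding elbows (fixed stock, up to 75 mm high, in the back part, x over +20 mm; the floor in front of it is free). Fixed, one of four alike on a shelf tray 25 mm high. 190 mm (x) by 118 mm (y) outside, floor and walls 3 mm. Origin: centre of its underside, z up, -x to its low front. Front lip 45 mm high, back 80 mm, sides 80 mm at the back half, sloping down to the front.
- bin_reducer: Red bin holding reducers (fixed stock, up to 90 mm high, in the back part, x over +35 mm; the floor in front of it is free). Fixed, one of four alike on a shelf tray 25 mm high. 190 mm (x) by 118 mm (y) outside, floor and walls 3 mm. Origin: centre of its underside, z up, -x to its low front. Front lip 45 mm high, back 80 mm, sides 80 mm at the back half, sloping down to the front.
- bin_adapter: Red bin holding brass-threaded adapters (fixed stock, up to 75 mm high, in the back part, x over +15 mm; the floor in front of it is free). Fixed, one of four alike on a shelf tray 25 mm high. 190 mm (x) by 118 mm (y) outside, floor and walls 3 mm. Origin: centre of its underside, z up, -x to its low front. Front lip 45 mm high, back 80 mm, sides 80 mm at the back half, sloping down to the front.
- carton: Cut-down cardboard carton, 112 mm square, walls 30 mm high and 3 mm thick, floor 3 mm, loose on the bench; origin at the centre of its underside, z up, sides along x and y. 0.5 kg with its contents. Packed tight (gaps under 1 mm), three by three, with eight loose grey couplings (34 mm wide and high, tops 37 mm above the bench) around the adapter.
- dispenser: Black weighted tape dispenser standing on the bench, not part of the work: 60 mm (x) by 130 mm (y), 92 mm high, 1.3 kg. Origin at the centre of its underside, z up.
Mind the look-alikes: they are no part of the job. Leave any orange or purple look-alike of the adapter alone.

How it is judged (in metres and radians):
At the end, for the whole second after the job is handed in: Each fitting at rest (under 20 mm/s) in the bin of its kind: origin, in the bin's frame, at x -78 to +85 mm, y within 45 mm of the middle, z 0 to 75 mm; carton and tape dispenser within 40 mm of their starts (x of tee in the frame of bin_tee between -0.078 and 0.085 m and y of tee in the frame of bin_tee between -0.045 and 0.045 m and z of tee in the frame of bin_tee between 0 and 0.075 m and linear speed of each of tee, elbow, reducer, adapter below 0.02 m/s and x of elbow in the frame of bin_elbow between -0.078 and 0.085 m and y of elbow in the frame of bin_elbow between -0.045 and 0.045 m and z of elbow in the frame of bin_elbow between 0 and 0.075 m and x of reducer in the frame of bin_reducer between -0.078 and 0.085 m and y of reducer in the frame of bin_reducer between -0.045 and 0.045 m and z of reducer in the frame of bin_reducer between 0 and 0.075 m and x of adapter in the frame of bin_adapter between -0.078 and 0.085 m and y of adapter in the frame of bin_adapter between -0.045 and 0.045 m and z of adapter in the frame of bin_adapter between 0 and 0.075 m and distance of each of carton, dispenser from where it was at the start of the episode below 0.04 m); the robot touches nothing.
It fails at once if the carton is pushed or dragged more than 40 mm (distance of carton from where it was at the start of the episode above 0.04 m).
It fails at once if the tape dispenser is pushed more than 40 mm (distance of dispenser from where it was at the start of the episode above 0.04 m).
It also fails if it takes over 104 s, if anything falls off the work surface, if the arm or the gripper's body presses on something with over 40 N, if the wrist force passes 120 N, or if a joint passes its speed limit or range.

ROBOT

A 7-joint arm with a two-finger parallel gripper is mounted at the origin on the work surface. World frame = base frame: x ahead of the robot, y to its left, z up, the work surface at z = 0. Lengths are in mm, angles in degrees, forces in N, time in s.
With the tool pointing down it reaches from about 425 to 950 mm from the base axis. Payload 4.7 kg.
Tool frame: the origin (TCP) lies at the very end of the fingers, on their centre line; the grasp point (between the pads) lies 19 mm behind it (grip_point_offset is the distance from the TCP to the grasp point, in mm); z points along the fingers, y is the line along which they close (so a half turn about z gives the same grasp; the last joint's range is limited). The gripper opens to 85 mm and grips with 20 to 120 N. Pads are 22 mm wide; open, the fingers measure 114 mm over their backs; the gripper's body (76 mm by 85 mm) begins 54 mm behind the grasp point. The pads swing forward as they close: fully open they stand 13 mm farther back than shut.
Start: joints at [62, 26.849, -2.785, 87.806, 1.381, 65.374, -4.715], TCP at [299.591, -604.892, 231.335] pointing down, gripper open.
Joint ranges: [-148.3, 148.3], [-19.14, 114.17], [-79.39, 73.82], [5.75, 140.21], [-59.74, 239.74], [12.07, 113.84], [-152.46, 152.46]. Speed limits (degrees/s): [147.25, 147.25, 180, 180, 180, 180, 180].

INTERFACE

Orientations are given as [roll, pitch, yaw] about the fixed x, y, z axes, in that order (R = Rz(yaw) Ry(pitch) Rx(roll)).
In Python, from bench import * gives the robot as it stands.
- The arm moves only by the shell command python3 -m inch 'ROWS' [OPENING]. ROWS is JSON, a list of rows, each a list of 6 numbers: the shift along the tool's x, y, z scaled (see below), then the turn, a rotation vector about the tool's x, y, z scaled (see below). In form: [[dx, dy, dz, ax, ay, az], ...]. A call has 1 to 12 rows; each row is the pose to reach, as a shift and turn from the pose commanded when the call began, along the tool's axes at that moment; what a row does not reach only later rows make up. The controller multiplies each number of a shift by 0.1 m and each number of a turn by 90 degrees. A row lasts 1/8 s, in which the tool goes at most 62.5 mm and 10.7 degrees, less where a joint would pass 70% of its speed; a pose out of reach is approached as far as the arm can. A call with a number of a shift or a turn outside -1 to 1 is refused whole. A call with a gripper value outside its range is refused whole. OPENING is the gripper command: -1 is shut, 1 is fully open, values between are in proportion, set as the call begins (- or left out, the last holds). The fingers move at their own pace and stop on an object; the grip force is fixed at half the most. Time passes only in rows, so rows that repeat a pose let the fingers close. It gives the time, the measured TCP pose, the force, the opening and the grip force at its end, in the units of the state.
- state(): the state, without advancing time (a new reading comes with each control period).
- grab_frame(name): name is "scene" or "top" or "wrist"; returns a dict with "image" (420x560x3 uint8, red, green, blue), "fx", "fy", "cx", "cy" (pixels), "T" (4x4, takes a point from camera to world coordinates); the wrist camera has in their place "hand_eye" (4x4, takes a point from camera to tool coordinates, whose origin is the TCP and whose axes are the flange's). Camera axes: x right, y up, looking along -z (the intrinsics and any distortion apply to the point x, -y, -z); pixel columns grow to the right and rows downward; lengths in mm; the calibration is good to about 2 mm. The wrist camera is an equidistant fisheye: a pixel r from the principal point sees the ray r / f radians off the axis. A picture is of the moment at which its call begins: read the wrist's pose just before it. There is no depth.
- hand_in(): hands the job in; it is judged then, once.
The state is a dict: "t": time; "joint_pos": joint angles; "joint_vel": joint speeds; "joint_efforts": joint torques, N m; "tool_pos": TCP position; "eef_rot": TCP orientation; "ft_force": force on the tool from outside, world axes, zero at the start; "wrist_torque": the same for the moment, N m; "opening": finger opening in mm; "finger_force": force on a finger pad.
Only numpy, scipy, OpenCV 4.12 (cv2) and the standard library are available. Lean on these libraries where they do the work, as an engineer would, in place of code of your own. Each camera call takes 0.05 s, during which the arm holds its last target. There are 200 camera calls.

## Working session

There is one attempt and no reset: what is moved stays moved. The work goes in short steps, Python scripts to look and compute and a shell command to move; the robot and the scene stay as the last step left them, time stands still between calls to the robot, and variables do not carry over. Pictures are saved under pics/ and viewed, at most 14 in all, crops included, and the job is handed in when it is done.

```bash
mkdir -p pics; cat > h.py <<'E'
import numpy as np, cv2
from bench import *
from scipy.spatial.transform import Rotation as R
def save(n,f): cv2.imwrite(f'pics/{n}.png',f['image'][:,:,::-1])
def ray(f,u,v):
    d=np.array([(u-f['cx'])/f['fx'],-(v-f['cy'])/f['fy'],-1.]); T=np.array(f['T']); return T[:3,3],T[:3,:3]@d
def onz(f,u,v,z):
    o,d=ray(f,u,v); return o+d*(z-o[2])/d[2]
E
python3 - <<'E'
from h import *
import pickle
s=state();print(s['tool_pos'],s['eef_rot'],s['opening'],s['t'])
for n in('scene','top'):
    f=grab_frame(n);save(n,f);pickle.dump(f,open(n+'.pkl','wb'));print(n,np.round(f['T'],3),f['fx'],f['cx'],f['cy'],f.keys())
E
```

```text
[ 299.31171161 -604.36127296  230.27097254] [-1.79889447e+02  2.50846958e-03  2.63469110e+01] 85.56369577282224 0.0
scene [[-5.20000e-02 -8.10000e-01  5.83000e-01  9.98230e+02]
 [ 9.99000e-01 -4.70000e-02  2.40000e-02  5.00700e+00]
 [ 8.00000e-03  5.84000e-01  8.12000e-01  7.82647e+02]
 [ 0.00000e+00  0.00000e+00  0.00000e+00  1.00000e+00]] 448.3964611873482 280.9103827069315 212.93532508756545 dict_keys(['image', 'fx', 'fy', 'cx', 'cy', 'T'])
top [[ 1.000000e-02  9.800000e-01 -1.960000e-01  2.679390e+02]
 [-1.000000e+00  9.000000e-03 -7.000000e-03 -1.548400e+01]
 [-5.000000e-03  1.960000e-01  9.810000e-01  1.141959e+03]
 [ 0.000000e+00  0.000000e+00  0.000000e+00  1.000000e+00]] 486.5995566250043 280.67057089572756 212.7756663868158 dict_keys(['image', 'fx', 'fy', 'cx', 'cy', 'T'])
```

View pics/scene.png

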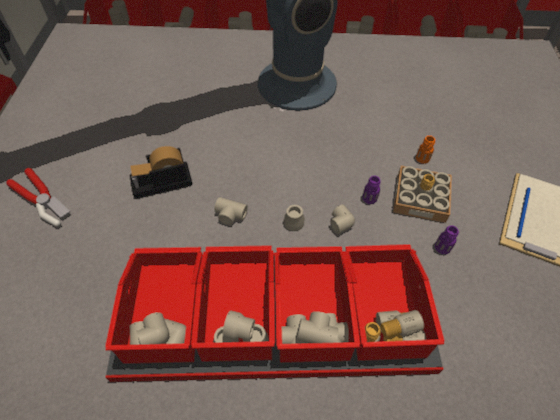

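View pics/top.png

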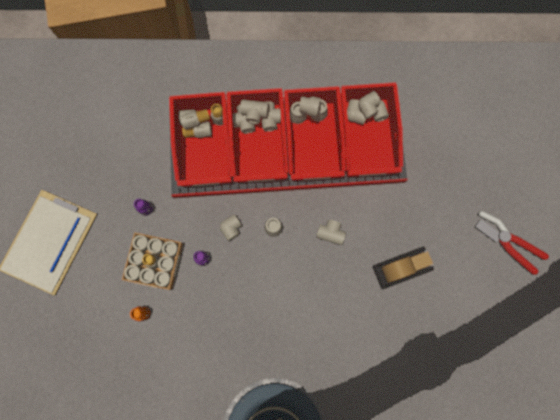

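The scene and top views show four bins, with adapter stock in the leftmost top-view bin (u≈200). Also visible in the top view: elbow ≈(231,228), reducer ≈(273,227), tee ≈(332,233), carton ≈(152,261) with the adapter ≈(149,259), and the dispenser ≈(404,268). I'll zoom in on the stock and the fittings.

```bash
python3 - <<'E'
from h import *
import pickle
f=pickle.load(open('top.pkl','rb'));g=pickle.load(open('scene.pkl','rb'))
I=f['image'][:,:,::-1];J=g['image'][:,:,::-1]
a=cv2.resize(J[300:365,110:440],(800,158),interpolation=3)
b=cv2.resize(I[80:195,165:410],(800,376),interpolation=3)
cv2.imwrite('pics/bins.png',np.vstack([a,b]))
c=cv2.resize(I[195:295,115:365],(800,320),interpolation=3)
d=cv2.resize(J[130:260,200:470],(577,278),interpolation=3)
d=cv2.copyMakeBorder(d,0,0,0,223,0)
cv2.imwrite('pics/items.png',np.vstack([c,d]))
# segmentation
m=np.array(f['image']).astype(int); hsv=cv2.cvtColor(f['image'],cv2.COLOR_RGB2HSV)
mask=((f['image'].min(2)>118)).astype(np.uint8)
for nm,(u0,u1,v0,v1) in dict(elbow=(215,248,208,245),reducer=(260,290,210,242),tee=(312,352,214,250)).items():
    M=np.zeros_like(mask);M[v0:v1,u0:u1]=mask[v0:v1,u0:u1]
    cs,_=cv2.findContours(M,0,1);c=max(cs,key=cv2.contourArea);r=cv2.minAreaRect(c)
    print(nm,r,cv2.contourArea(c),onz(f,*r[0],17),[np.round(onz(f,*p,17)[:2]) for p in cv2.boxPoints(r)])
hs=((hsv[:,:,0]<5)|(hsv[:,:,0]>174))&(hsv[:,:,1]>180)&(hsv[:,:,2]>90)
for u in (202,259,316,371):print('bin',onz(f,u,182,28))
ys,xs=np.nonzero(hs[60:220,150:430]);print(xs.min()+150,xs.max()+150,ys.min()+60,ys.max()+60)
br=((hsv[:,:,0]>10)&(hsv[:,:,0]<28)&(hsv[:,:,1]>130)&(hsv[:,:,2]>110))
ys,xs=np.nonzero(br[240:280,135:165]);print('brass',xs.mean()+135,ys.mean()+240,len(xs),onz(f,xs.mean()+135,ys.mean()+240,60))
E
```

```text
elbow ((230.86001586914062, 226.4800262451172), (16.600000381469727, 18.400001525878906), 53.13010025024414) 195.0 [459.34740867 108.66690349  17.        ] [array([462., 138.]), array([488., 104.]), array([457.,  80.]), array([431., 113.])]
reducer ((274.5, 226.0), (29.0, 30.0), 0.0) 275.0 [461.45290123   6.30961003  17.        ] [array([426.,  40.]), array([497.,  41.]), array([498., -27.]), array([426., -28.])]
tee ((331.5, 231.5), (35.0, 39.0), 90.0) 445.5 [ 449.66150043 -127.16153612   17.        ] [array([491., -82.]), array([ 492., -173.]), array([ 409., -172.]), array([408., -81.])]
bin [563.56232017 179.02402426  28.        ]
bin [564.77135087  44.1015621   28.        ]
bin [565.97899283 -90.66592186  28.        ]
bin [ 567.14294712 -220.55805536   28.        ]
170 404 84 196
brass 147.9904761904762 258.7047619047619 105 [377.48009977 286.47256639  60.        ]
```

View pics/bins.png

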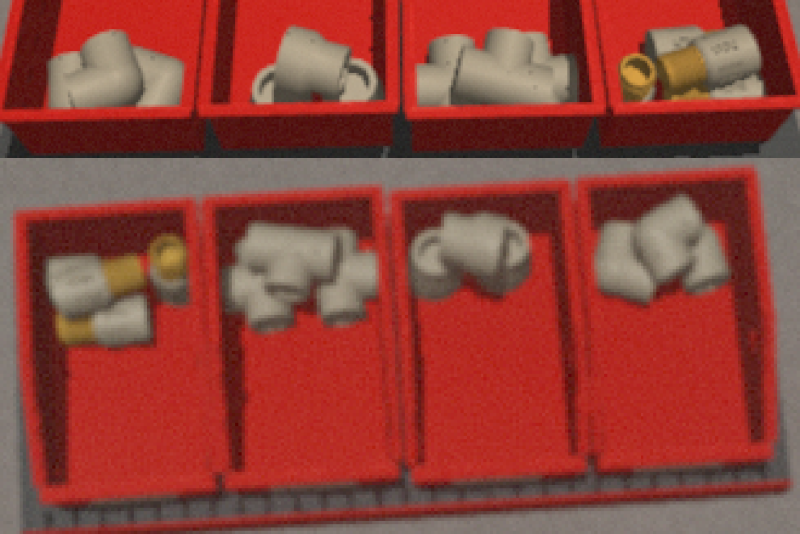

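View pics/items.png

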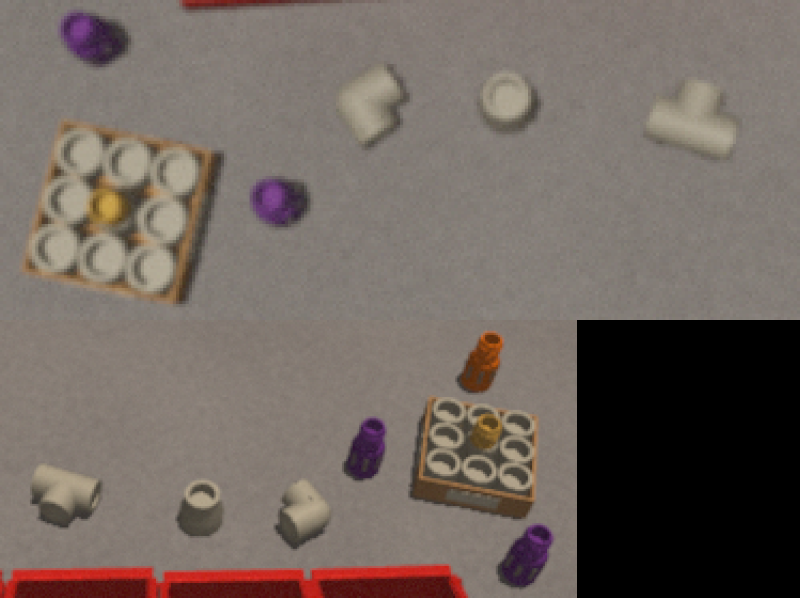

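The bins, left to right in the top view, hold adapters, tees, reducers and elbows. In the items crop, the tee branch points up and slightly right. The elbow's corner is on the left, with sockets pointing up-right and down-right. The reducer's top ring is at about crop (505,97). Next I'll refine positions in both views and get the bin frames.

```bash
cat >> h.py <<'E'
def plan(x,y,z,yaw,s=None):
    s=s or state(); p=np.array(s['tool_pos']); r=R.from_euler('xyz',s['eef_rot'],degrees=True)
    d=r.inv().apply(np.array([x,y,z])-p)/100; n=int(np.ceil(abs(d).max()-1e-3)) or 1
    t=(r.inv()*R.from_euler('xyz',[180,0,yaw],degrees=True)).as_rotvec(degrees=True)/90
    print(f'{n} calls of',np.round(d/n,3),'turn in last',np.round(t,3),'t',round(s['t'],1),'pos',np.round(p,1),np.round(s['eef_rot'],1))
E
python3 - <<'E'
from h import *
import pickle
f=pickle.load(open('top.pkl','rb'));g=pickle.load(open('scene.pkl','rb'))
def seg(F,box,hgt):
    u0,u1,v0,v1=box; I=F['image'][v0:v1,u0:u1].min(2)
    I=cv2.resize(I,None,fx=4,fy=4,interpolation=2); t,M=cv2.threshold(cv2.GaussianBlur(I,(5,5),0),0,255,cv2.THRESH_OTSU)
    cs,_=cv2.findContours(M,0,1);c=max(cs,key=cv2.contourArea).reshape(-1,2)/4.+[u0-.375,v0-.375]
    return t,np.array([onz(F,u,v,hgt)[:2] for u,v in c],np.float32)
for nm,bt,bs in [('elbow',(216,246,210,244),(325,360,200,240)),('reducer',(262,286,214,240),(278,312,200,236)),('tee',(313,350,216,248),(208,254,192,230))]:
    for F,b in((f,bt),(g,bs)):
        t,c=seg(F,b,17); r=cv2.minAreaRect(c); print(nm,'otsu',t,'rect',np.round(r[0],1),np.round(r[1],1),round(r[2],1),'area',cv2.contourArea(c),'hull',len(c))
        M=cv2.moments(c);print('   cen',round(M['m10']/M['m00'],1),round(M['m01']/M['m00'],1))
P=lambda u,v,z:np.round(onz(f,u,v,z),1)
Z=lambda u,v:(115+u/3.2,195+v/3.2)
print('reducer top',P(*Z(505,97),42)); print('adapter top',P(*Z(109,201),67))
print('carton corners',[P(*Z(*q),30)[:2] for q in((62,121),(215,150),(180,302),(25,270))])
B=lambda u,v:(165+u*245/800,80+(v-158)*115/376)
print('outer back/front corners', P(*B(15,212),105),P(*B(757,168),105),P(*B(776,450),70),P(*B(43,492),70))
print('floor fronts',[P(*B(*q),28) for q in((68,487),(215,475),(243,475),(395,465),(425,465),(575,455),(608,457),(748,443))])
# brass two view
br=lambda F:[(lambda h:((h[...,0]>10)&(h[...,0]<28)&(h[...,1]>130)&(h[...,2]>110)))(cv2.cvtColor(F['image'],cv2.COLOR_RGB2HSV))][0]
m=br(f)[245:275,138:160];ys,xs=np.nonzero(m);a=ray(f,xs.mean()+138,ys.mean()+245)
m=br(g)[170:192,415:440];ys,xs=np.nonzero(m);b=ray(g,xs.mean()+415,ys.mean()+170)
A=np.c_[a[1],-b[1]];k=np.linalg.lstsq(A,b[0]-a[0],rcond=None)[0];print('brass',a[0]+a[1]*k[0],b[0]+b[1]*k[1])
E
```

```text
elbow otsu 103.0 rect [459.6 109.8] [81.4 70.3] 1.4 area 5606.368896840839 hull 508
   cen 459.7 109.5
elbow otsu 91.0 rect [455.7 111.2] [ 74.7 106. ] 89.7 area 7338.940617262502 hull 596
   cen 455.2 110.1
reducer otsu 104.0 rect [460.4   8.8] [61.2 56. ] 0.5 area 3410.278299645268 hull 396
   cen 460.5 8.6
reducer otsu 92.0 rect [456.6  11.9] [91.5 72.6] 3.3 area 6450.155172299805 hull 556
   cen 456.2 10.9
tee otsu 126.0 rect [ 455.6 -129.9] [64.3 44.8] 71.8 area 1411.4561328693526 hull 317
   cen 449.0 -126.9
tee otsu 92.0 rect [ 446.4 -126.1] [ 98.6 102.4] 3.4 area 9511.676156720147 hull 668
   cen 445.8 -124.7
reducer top [458.7   9.7  42. ]
adapter top [378.8 282.3  67. ]
carton corners [array([440.2, 330.2]), array([420.1, 218.4]), array([311.6, 237.7]), array([333. , 349.1])]
outer back/front corners [744.2 248.2 105. ] [ 781.4 -271.7  105. ] [ 586.5 -285.9   70. ] [551.6 226.   70. ]
floor fronts [array([566.6, 217.5,  28. ]), array([576.5, 111.1,  28. ]), array([576.7,  90.8,  28. ]), array([585.2, -19.5,  28. ]), array([585.4, -41.3,  28. ]), array([ 593.9, -150.3,   28. ]), array([ 592.6, -174.3,   28. ]), array([ 604.1, -276.3,   28. ])]
brass [376.83892036 287.20686469  60.60885411] [377.03868359 288.89888801  61.10260126]
```

```bash
python3 -c "
from h import *
plan(440,-127,200,77)"
```

```text
4 calls of [ 0.845 -0.913  0.078] turn in last [-0.001 -0.    -0.563] t 0.1 pos [ 299.3 -604.4  230.4] [-179.9    0.    26.3]
```

```bash
python3 -m inch '[[0.84,-0.91,0.08,0,0,0],[0.84,-0.91,0.08,0,0,0],[0.84,-0.91,0.08,0,0,0]]'; python3 -m inch '[[0.84,-0.91,0.08,0,0,0],[0.84,-0.91,0.08,0,0,0],[0.84,-0.91,0.08,0,0,0]]'; python3 -m inch '[[0.84,-0.91,0.08,0,0,0],[0.84,-0.91,0.08,0,0,0],[0.84,-0.91,0.08,0,0,0]]';  python3 -m inch '[[0.84,-0.91,0.08,0,0,-0.56],[0.84,-0.91,0.08,0,0,-0.56],[0.84,-0.91,0.08,0,0,-0.56],[0.84,-0.91,0.08,0,0,-0.56],[0.84,-0.91,0.08,0,0,-0.56],[0.84,-0.91,0.08,0,0,-0.56],[0.84,-0.91,0.08,0,0,-0.56]]'
cat >> h.py <<'E'
def wrist(name=None):
    s=state(); f=grab_frame('wrist')
    if name: save(name,f)
    H=np.array(f['hand_eye']); r=R.from_euler('xyz',s['eef_rot'],degrees=True)
    T=np.eye(4);T[:3,:3]=r.as_matrix();T[:3,3]=s['tool_pos'];f['Tw']=T@H; return f
def wz(f,u,v,z):
    K=np.array([[f['fx'],0,f['cx']],[0,f['fy'],f['cy']],[0,0,1]]); D=np.zeros(4)
    a=np.array([(u-f['cx'])/f['fx'],(v-f['cy'])/f['fy']]);th=np.hypot(*a);k=np.sin(th)/max(th,1e-9)
    d=f['Tw'][:3,:3]@np.array([a[0]*k,-a[1]*k,-np.cos(th)]);o=f['Tw'][:3,3]; return (o+d*(z-o[2])/d[2])
E
python3 -c "
from h import *
f=wrist('w1');print(f.keys(),f['fx'],f['cx'],f['cy'],np.round(f['hand_eye'],2));plan(440,-127,200,77)
import pickle;pickle.dump(f,open('w1.pkl','wb'))"
```

```text
t: 0.48
tool_pos: [337.0, -480.4, 222.7]
eef_rot: [-179.8, -0.1, 26.8]
ft_force: [-0.7, -0.8, -0.4]
opening: 85.6
finger_force: 0.0
t: 0.85
tool_pos: [371.0, -363.0, 215.1]
eef_rot: [-179.9, -0.0, 26.8]
ft_force: [-0.1, 0.1, -0.1]
opening: 85.4
finger_force: 0.0
t: 1.23
tool_pos: [405.6, -245.3, 207.3]
eef_rot: [-180.0, -0.0, 26.7]
ft_force: [-0.0, -0.4, 0.9]
opening: 85.3
finger_force: 0.0
t: 2.1
tool_pos: [439.3, -130.9, 199.3]
eef_rot: [180.0, 0.0, 76.5]
ft_force: [-0.9, -0.3, 0.4]
opening: 85.3
finger_force: 0.0
dict_keys(['image', 'fx', 'fy', 'cx', 'cy', 'hand_eye', 'Tw']) 325.19226210127806 278.7234327355931 204.33780504469001 [[-0.000e+00  9.600e-01  2.900e-01  7.430e+01]
 [ 1.000e+00  0.000e+00 -0.000e+00  1.200e-01]
 [-0.000e+00  2.900e-01 -9.600e-01 -1.416e+02]
 [ 0.000e+00  0.000e+00  0.000e+00  1.000e+00]]
1 calls of [ 0.036 -0.001 -0.007] turn in last [ 0.     0.    -0.005] t 2.1 pos [ 439.2 -130.5  199.3] [180.    0.   76.6]
```

View pics/w1.png

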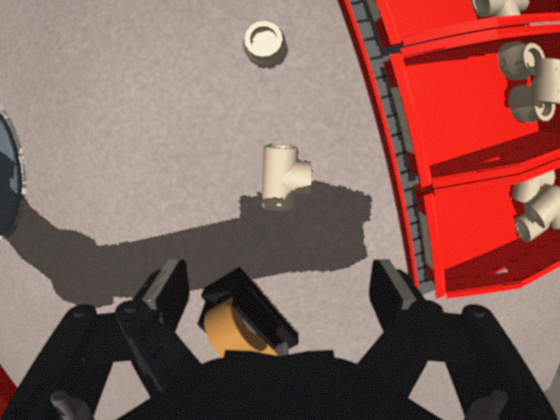

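The wrist view shows the tee clearly: run ends at about (282,147) and (279,207), branch end (311,175). The reducer's top ring is at about (264,40).

```bash
python3 -c "
from h import *
import pickle
f=pickle.load(open('w1.pkl','rb'))
for n,u,v,z in [('runA',281,147,17),('runB',278,207,17),('br',311,174.5,17),('sideL',264,175,17),('redtop',264,40,42),('lipL',386,55,70),('divider fr',395,55,70)]: print(n,np.round(wz(f,u,v,z),1))
I=f['image'];h=cv2.cvtColor(I,cv2.COLOR_RGB2HSV)
M=((I.min(2)>185)).astype(np.uint8);M[:,:230]=0;M[:120]=0;M[:,330:]=0;M[230:]=0
cs,_=cv2.findContours(M,0,1);c=max(cs,key=cv2.contourArea);print(cv2.boundingRect(c))
w=np.array([wz(f,*p,17)[:2] for p in c.reshape(-1,2)],np.float32);r=cv2.minAreaRect(w);print(r)
M=((I.min(2)>185)).astype(np.uint8);M[80:]=0;M[:,:230]=0;M[:,300:]=0
cs,_=cv2.findContours(M,0,1);c=max(cs,key=cv2.contourArea);print(cv2.boundingRect(c))
"
```

```text
runA [449.9 -97.4  17. ]
runB [ 432.3 -157.7   17. ]
br [ 473.1 -131.9   17. ]
sideL [ 426.4 -121.2   17. ]
redtop [458.8   5.9  42. ]
lipL [556.4 -32.3  70. ]
divider fr [564.6 -33.4  70. ]
(271, 150, 40, 47)
((453.80322265625, -126.85244750976562), (48.11213684082031, 39.06870651245117), 72.41907501220703)
(245, 21, 37, 35)
```

```bash
python3 -c "
from h import *
plan(448,-129,4,76)"
```

```text
2 calls of [0.018 0.041 0.977] turn in last [0.    0.    0.006] t 2.1 pos [ 439.2 -130.5  199.3] [180.    0.   76.6]
```

```bash
python3 -m inch '[[0.03,0.08,0.95,0,0,0],[0.03,0.08,0.95,0,0,0],[0.03,0.08,0.95,0,0,0]]'; python3 -m inch '[[0,0,0.4,0,0,0],[0,0,0.7,0,0,0],[0,0,0.9,0,0,0],[0,0,1.0,0,0,0],[0,0,1.0,0,0,0]]'; python3 -m inch '[[0,0,0,0,0,0],[0,0,0,0,0,0],[0,0,0,0,0,0],[0,0,0,0,0,0],[0,0,0,0,0,0],[0,0,0,0,0,0],[0,0,0,0,0,0],[0,0,0,0,0,0]]' -1
```

```text
t: 2.52
tool_pos: [446.0, -128.3, 102.4]
eef_rot: [-179.7, -0.0, 76.7]
ft_force: [0.2, -0.1, 1.4]
opening: 85.4
finger_force: 0.0
t: 3.15
tool_pos: [448.3, -128.8, 5.0]
eef_rot: [179.9, 0.0, 76.7]
ft_force: [-1.1, 0.1, 0.5]
opening: 85.2
finger_force: 0.0
t: 4.15
tool_pos: [448.6, -128.8, 5.6]
eef_rot: [179.9, 0.0, 76.7]
ft_force: [-1.8, -0.2, 7.8]
opening: 46.5
finger_force: 60.5
```

```bash
python3 -m inch '[[0,0,-0.5,0,0,0],[0,0,-1,0,0,0],[0,0,-1,0,0,0]]'; python3 -c "
from h import *
plan(626,40,125,92)"
```

```text
t: 4.53
tool_pos: [450.5, -129.1, 108.0]
eef_rot: [179.5, 0.0, 76.7]
ft_force: [0.1, 0.3, -0.6]
opening: 46.8
finger_force: 62.0
3 calls of [ 0.683  0.44  -0.053] turn in last [ 0.006  0.001 -0.17 ] t 4.5 pos [ 450.5 -129.1  108. ] [179.5   0.   76.7]
```

```bash
python3 -m inch '[[1,0.66,-0.18,0,0,0],[1,0.66,-0.18,0,0,0],[1,0.66,-0.18,0,0,0]]'; python3 -m inch '[[1,0.66,0,0,0,-0.17],[1,0.66,0,0,0,-0.17],[1,0.66,0,0,0,-0.17],[1,0.66,0,0,0,-0.17]]'; python3 -c "
from h import *
plan(626,40,38,92)"
```

```text
t: 4.9
tool_pos: [537.8, -41.6, 122.6]
eef_rot: [179.8, -0.2, 77.1]
ft_force: [-0.3, -0.5, -1.8]
opening: 46.6
finger_force: 61.9
t: 5.4
tool_pos: [620.5, 34.6, 120.8]
eef_rot: [-179.8, 0.1, 92.0]
ft_force: [-0.3, -1.1, -0.4]
opening: 46.8
finger_force: 61.9
1 calls of [0.053 0.06  0.828] turn in last [-0.002  0.001 -0.   ] t 5.4 pos [620.5  34.6 120.8] [-1.798e+02  1.000e-01  9.200e+01]
```

```bash
python3 -m inch '[[0.05,0.06,0.3,0,0,0],[0.05,0.06,0.6,0,0,0],[0.05,0.06,0.8,0,0,0],[0.05,0.06,0.83,0,0,0],[0.05,0.06,0.83,0,0,0]]'; python3 -m inch '[[0,0,0,0,0,0],[0,0,0,0,0,0],[0,0,0,0,0,0],[0,0,0,0,0,0]]' 0.5;  python3 -m inch '[[0,0,-0.4,0,0,0],[0,0,-0.9,0,0,0],[0,0,-1,0,0,0],[0,0,-1,0,0,0]]'; python3 -c "
from h import *
f=wrist('w2');plan(400,110,180,28)"
```

```text
t: 6.02
tool_pos: [628.1, 40.7, 39.9]
eef_rot: [180.0, 0.0, 92.0]
ft_force: [-0.8, 0.4, -0.5]
opening: 46.7
finger_force: 61.9
t: 6.52
tool_pos: [627.9, 41.1, 39.5]
eef_rot: [180.0, 0.0, 92.0]
ft_force: [-0.3, 0.5, -0.0]
opening: 63.9
finger_force: 0.0
t: 7.02
tool_pos: [628.0, 41.0, 139.8]
eef_rot: [179.9, 0.0, 92.0]
ft_force: [-0.3, -0.3, 0.0]
opening: 63.9
finger_force: 0.0
3 calls of [ 0.257 -0.749 -0.137] turn in last [-0.001  0.001  0.712] t 7.1 pos [627.2  40.8 138.6] [-179.9    0.    92. ]
```

View pics/w2.png

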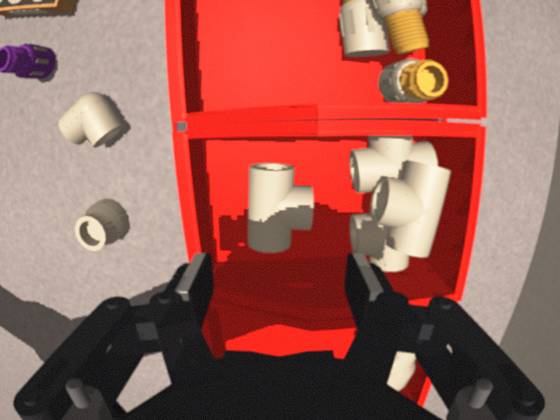

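The tee lies in its bin (≈275,205), clear of the stock. Reducer next.

```bash
python3 -m inch '[[-0.16,-0.84,0,0,0,0],[-0.16,-0.84,0,0,0,0],[-0.16,-0.84,0,0,0,0]]' 1; python3 -m inch '[[-0.16,-0.84,0,0,0,0],[-0.16,-0.84,0,0,0,0],[-0.16,-0.84,0,0,0,0],[-0.16,-0.84,0,0,0,0]]'; python3 -c "
from h import *
f=wrist('w3');plan(459,8,4,92)
import pickle;pickle.dump(f,open('w3.pkl','wb'))"
```

```text
t: 7.45
tool_pos: [542.0, 21.2, 137.7]
eef_rot: [-179.8, 0.1, 92.0]
ft_force: [-0.2, -0.3, -0.2]
opening: 85.7
finger_force: 0.0
t: 7.95
tool_pos: [462.9, 3.6, 139.4]
eef_rot: [179.9, -0.1, 92.1]
ft_force: [-0.1, -0.2, 0.1]
opening: 85.2
finger_force: 0.0
2 calls of [ 0.022 -0.02   0.677] turn in last [ 0.001 -0.001  0.001] t 8.0 pos [462.9   3.7 139.4] [ 1.799e+02 -1.000e-01  9.210e+01]
```

View pics/w3.png

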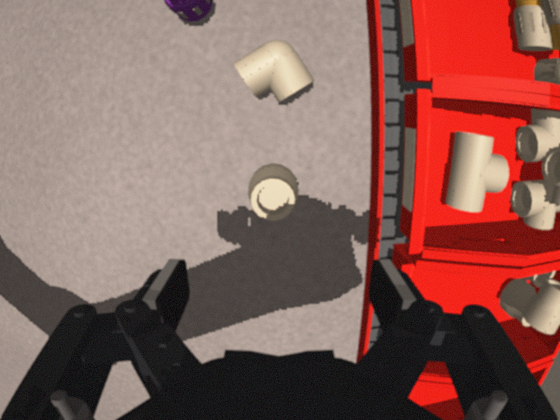

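Reducer ring centre ≈(273,199). Elbow: outer corner ≈(277,40), socket end centres ≈(243,82) and (298,90).

```bash
python3 -c "
from h import *
import pickle
f=pickle.load(open('w3.pkl','rb'))
for n,u,v,z in [('redtop',273,199,42),('redbase',273,186,9),('A',243,82,17),('B',298,90,17),('corner',277,40,17)]: print(n,np.round(wz(f,u,v,z),1))
a=wz(f,243,82,17)[:2];b=wz(f,298,90,17)[:2];m=(a+b)/2;d=b-a;L=np.hypot(*d);print(L,'expected 42.4')
n=np.array([-d[1],d[0]])/L;o=m+n*21.2;print('origin',o,'xaxis',np.degrees(np.arctan2(*(a-o)[::-1])),'yaxis',np.degrees(np.arctan2(*(b-o)[::-1])))
"
```

```text
redtop [458.5   8.9  42. ]
redbase [458.   11.1   9. ]
A [431.4  98.3  17. ]
B [475.5  93.   17. ]
corner [457.3 133.7  17. ]
44.41739938044801 expected 42.4
origin [455.94332592 116.6827739 ] xaxis -143.1752567770074 yaxis -50.51294086205245
```

```bash
python3 -m inch '[[0.05,-0.04,0.6,0,0,0],[0.05,-0.04,0.9,0,0,0],[0.05,-0.04,0.9,0,0,0]]'; python3 -m inch '[[0,0,0.3,0,0,0],[0,0,0.45,0,0,0],[0,0,0.45,0,0,0]]'; python3 -m inch '[[0,0,0,0,0,0],[0,0,0,0,0,0],[0,0,0,0,0,0],[0,0,0,0,0,0],[0,0,0,0,0,0],[0,0,0,0,0,0],[0,0,0,0,0,0],[0,0,0,0,0,0]]' -1; python3 -m inch '[[0,0,-0.5,0,0,0],[0,0,-1,0,0,0],[0,0,-1,0,0,0]]'; python3 -c "
from h import *
plan(635,-89,125,92)"
```

```text
t: 8.38
tool_pos: [456.3, 8.5, 47.4]
eef_rot: [-179.7, -0.1, 92.1]
ft_force: [-1.2, 0.9, 0.5]
opening: 85.3
finger_force: 0.0
t: 8.75
tool_pos: [457.2, 8.2, 4.3]
eef_rot: [-180.0, 0.0, 92.1]
ft_force: [0.3, -0.9, 0.2]
opening: 85.2
finger_force: 0.0
t: 9.75
tool_pos: [457.5, 8.0, 5.5]
eef_rot: [179.9, 0.0, 92.0]
ft_force: [-2.3, -0.6, 9.4]
opening: 40.6
finger_force: 59.3
t: 10.12
tool_pos: [459.7, 8.2, 108.0]
eef_rot: [179.5, 0.0, 92.0]
ft_force: [-0.2, -0.3, -0.7]
opening: 40.4
finger_force: 60.9
2 calls of [-0.517  0.86  -0.077] turn in last [0.005 0.001 0.   ] t 10.1 pos [459.7   8.2 108. ] [179.5   0.   92. ]
```

```bash
python3 -m inch '[[-0.52,0.86,-0.15,0,0,0],[-0.52,0.86,-0.15,0,0,0],[-0.52,0.86,-0.15,0,0,0]]'; python3 -m inch '[[-0.52,0.86,0,0,0,0],[-0.52,0.86,0,0,0,0],[-0.52,0.86,0,0,0,0],[-0.52,0.86,0,0,0,0]]'; python3 -m inch '[[0,0,0.3,0,0,0],[0,0,0.6,0,0,0],[0,0,0.83,0,0,0],[0,0,0.83,0,0,0],[0,0,0.83,0,0,0]]'; python3 -c "
from h import *
plan(635,-89,36,92)"
```

```text
t: 10.5
tool_pos: [546.6, -43.0, 118.9]
eef_rot: [179.9, 0.0, 91.8]
ft_force: [-0.2, 0.9, -0.4]
opening: 40.3
finger_force: 61.0
t: 11.0
tool_pos: [630.7, -88.5, 118.3]
eef_rot: [-179.8, -0.1, 92.1]
ft_force: [-0.3, 0.1, -0.1]
opening: 40.5
finger_force: 61.0
t: 11.62
tool_pos: [632.4, -89.0, 37.3]
eef_rot: [180.0, -0.0, 92.1]
ft_force: [0.3, -0.5, -0.5]
opening: 40.6
finger_force: 70.1
1 calls of [-0.001  0.026  0.013] turn in last [ 0.    -0.     0.001] t 11.6 pos [632.4 -89.   37.3] [180.   -0.   92.1]
```

```bash
python3 -m inch '[[0,0,0,0,0,0],[0,0,0,0,0,0],[0,0,0,0,0,0],[0,0,0,0,0,0]]' 0.5;  python3 -m inch '[[0,0,-0.4,0,0,0],[0,0,-0.9,0,0,0],[0,0,-1,0,0,0],[0,0,-1,0,0,0]]'; python3 -c "
from h import *
f=wrist('w4');plan(453,109,130,128)"
```

```text
t: 12.12
tool_pos: [632.5, -89.9, 36.5]
eef_rot: [180.0, 0.0, 92.0]
ft_force: [0.3, -0.6, -0.3]
opening: 64.1
finger_force: 0.0
t: 12.62
tool_pos: [632.6, -89.9, 136.8]
eef_rot: [179.9, 0.0, 92.0]
ft_force: [0.1, -0.3, -0.3]
opening: 64.0
finger_force: 0.0
3 calls of [ 0.684 -0.572  0.019] turn in last [-0.001 -0.    -0.4  ] t 12.7 pos [631.8 -90.  135.5] [-179.9    0.    92. ]
```

View pics/w4.png

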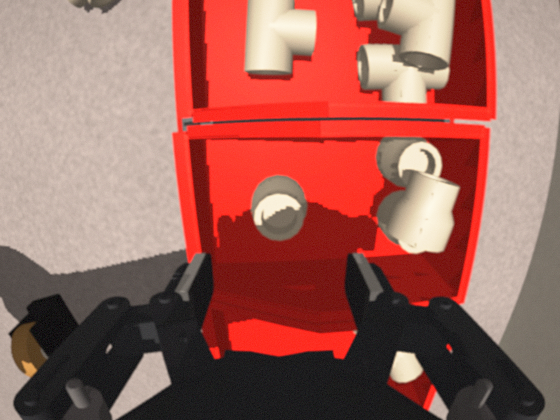

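The reducer stands in its bin (≈279,208). Elbow next.

```bash
python3 -m inch '[[0.68,-0.57,0,0,0,0],[0.68,-0.57,0,0,0,0],[0.68,-0.57,0,0,0,0]]' 1; python3 -m inch '[[0.68,-0.57,0,0,0,0],[0.68,-0.57,0,0,0,0],[0.68,-0.57,0,0,0,0]]'; python3 -m inch '[[0.68,-0.57,0,0,0,-0.4],[0.68,-0.57,0,0,0,-0.4],[0.68,-0.57,0,0,0,-0.4],[0.68,-0.57,0,0,0,-0.4],[0.68,-0.57,0,0,0,-0.4]]'; python3 -c "
from h import *
f=wrist('w5');plan(453.5,109.3,4,128);save('w5',f)
for p in ((-0,0),):pass
"
```

```text
t: 13.05
tool_pos: [570.8, -22.0, 134.8]
eef_rot: [-179.8, -0.0, 92.3]
ft_force: [0.3, -0.9, 0.2]
opening: 85.4
finger_force: 0.0
t: 13.42
tool_pos: [512.9, 42.5, 135.6]
eef_rot: [-179.9, 0.0, 92.2]
ft_force: [0.5, -0.6, 0.8]
opening: 85.3
finger_force: 0.0
t: 14.05
tool_pos: [455.7, 106.5, 135.8]
eef_rot: [-180.0, -0.0, 127.8]
ft_force: [-0.1, -0.6, -0.4]
opening: 85.4
finger_force: 0.0
2 calls of [0.016 0.    0.659] turn in last [-0.    -0.    -0.002] t 14.1 pos [455.5 106.7 135.9] [-180.    -0.   127.8]
```

View pics/w5.png

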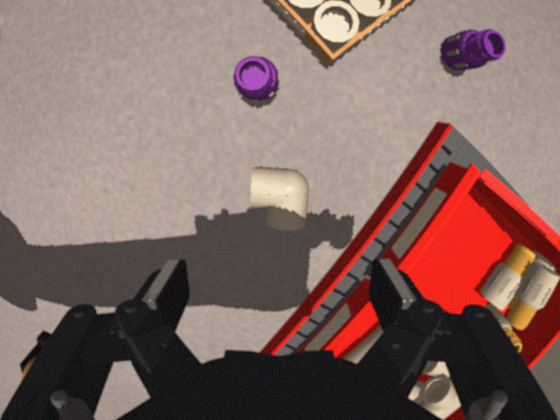

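The elbow sits square to the fingers, spanning u 251–308, centred on 279. Descending to grasp it.

```bash
python3 -m inch '[[0.03,0,0.6,0,0,0],[0.03,0,0.9,0,0,0],[0.03,0,0.9,0,0,0]]'; python3 -m inch '[[0,0,0.3,0,0,0],[0,0,0.42,0,0,0],[0,0,0.42,0,0,0]]'; python3 -m inch '[[0,0,0,0,0,0],[0,0,0,0,0,0],[0,0,0,0,0,0],[0,0,0,0,0,0],[0,0,0,0,0,0],[0,0,0,0,0,0],[0,0,0,0,0,0],[0,0,0,0,0,0]]' -1; python3 -m inch '[[0,0,-0.5,0,0,0],[0,0,-1,0,0,0],[0,0,-1,0,0,0]]'; python3 -m inch '[[0,0,-0.3,0,0,0.4],[0,0,-0.3,0,0,0.4],[0,0,-0.3,0,0,0.4],[0,0,-0.3,0,0,0.4],[0,0,-0.3,0,0,0.4]]'; python3 -c "
from h import *
plan(645,-219,125,92)"
```

```text
t: 14.48
tool_pos: [451.4, 109.4, 44.4]
eef_rot: [-179.7, -0.1, 128.0]
ft_force: [-0.5, 0.2, 0.1]
opening: 85.4
finger_force: 0.0
t: 14.85
tool_pos: [452.9, 110.3, 4.6]
eef_rot: [180.0, 0.0, 128.0]
ft_force: [0.3, 0.7, 0.1]
opening: 85.3
finger_force: 0.0
t: 15.85
tool_pos: [453.1, 110.4, 5.5]
eef_rot: [179.9, 0.1, 128.0]
ft_force: [-2.5, -0.6, 8.7]
opening: 45.8
finger_force: 60.0
t: 16.23
tool_pos: [455.0, 111.2, 108.0]
eef_rot: [179.6, 0.2, 128.0]
ft_force: [-0.4, -0.2, -0.9]
opening: 45.1
finger_force: 62.0
t: 16.85
tool_pos: [451.9, 110.1, 133.8]
eef_rot: [-179.9, 0.0, 92.1]
ft_force: [-0.8, -0.5, -0.9]
opening: 45.7
finger_force: 61.8
4 calls of [-0.84   0.452  0.022] turn in last [-0.001  0.     0.001] t 16.9 pos [451.9 110.1 133.8] [-179.9    0.    92.1]
```

```bash
python3 -m inch '[[-0.84,0.45,0,0,0,0],[-0.84,0.45,0,0,0,0],[-0.84,0.45,0,0,0,0]]'; python3 -m inch '[[-0.84,0.45,0,0,0,0],[-0.84,0.45,0,0,0,0],[-0.84,0.45,0,0,0,0]]'; python3 -m inch '[[-0.84,0.45,0,0,0,0],[-0.84,0.45,0,0,0,0],[-0.84,0.45,0,0,0,0]]'; python3 -m inch '[[-0.84,0.45,0,0,0,0],[-0.84,0.45,0,0,0,0],[-0.84,0.45,0,0,0,0],[-0.84,0.45,0,0,0,0]]'; python3 -c "
from h import *
plan(645,-219,38,92)"
```

```text
t: 17.23
tool_pos: [501.2, 25.0, 133.6]
eef_rot: [-180.0, 0.0, 91.8]
ft_force: [-0.3, 0.5, 0.0]
opening: 45.6
finger_force: 61.8
t: 17.6
tool_pos: [548.7, -56.3, 133.7]
eef_rot: [-180.0, 0.0, 91.9]
ft_force: [-0.6, 0.5, -0.7]
opening: 45.5
finger_force: 61.9
t: 17.98
tool_pos: [596.5, -137.7, 133.7]
eef_rot: [-180.0, -0.0, 91.9]
ft_force: [-0.3, 0.5, -0.9]
opening: 45.4
finger_force: 61.9
t: 18.48
tool_pos: [643.8, -215.4, 134.1]
eef_rot: [-179.9, -0.1, 92.3]
ft_force: [-0.3, 0.1, 0.2]
opening: 45.5
finger_force: 61.9
1 calls of [-0.038  0.012  0.961] turn in last [-0.001 -0.001  0.003] t 18.5 pos [ 643.8 -215.4  134.1] [-1.799e+02 -1.000e-01  9.230e+01]
```

```bash
python3 -m inch '[[-0.03,0.01,0.35,0,0,0],[-0.03,0.01,0.65,0,0,0],[-0.03,0.01,0.9,0,0,0],[-0.03,0.01,0.96,0,0,0],[-0.03,0.01,0.96,0,0,0]]'; python3 -m inch '[[0,0,0,0,0,0],[0,0,0,0,0,0],[0,0,0,0,0,0],[0,0,0,0,0,0]]' 0.5;  python3 -m inch '[[0,0,-0.4,0,0,0],[0,0,-0.9,0,0,0],[0,0,-1,0,0,0],[0,0,-1,0,0,0]]'; python3 -c "
from h import *
f=wrist('w6');plan(378,270,190,82)"
```

```text
t: 19.1
tool_pos: [645.6, -220.4, 38.9]
eef_rot: [180.0, -0.0, 92.2]
ft_force: [-0.8, -0.3, -0.5]
opening: 45.5
finger_force: 61.9
t: 19.6
tool_pos: [645.5, -222.1, 38.6]
eef_rot: [180.0, 0.0, 92.0]
ft_force: [-0.4, -0.3, 0.2]
opening: 63.8
finger_force: 0.0
t: 20.1
tool_pos: [645.6, -222.2, 138.9]
eef_rot: [179.9, 0.0, 92.0]
ft_force: [-0.5, -1.1, -0.1]
opening: 64.2
finger_force: 0.0
6 calls of [ 0.835 -0.415 -0.087] turn in last [-0.001 -0.     0.112] t 20.1 pos [ 644.7 -222.   137.5] [-179.9   -0.    92. ]
```

View pics/w6.png

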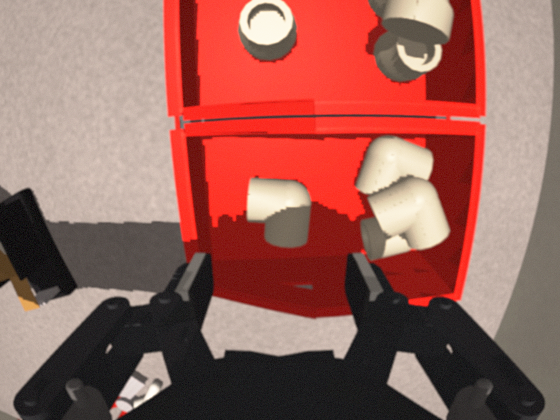

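The elbow is in its bin (≈280,212). I'll move over to the carton.

```bash
python3 -m inch '[[0.83,-0.41,-0.2,0,0,0],[0.83,-0.41,-0.2,0,0,0],[0.83,-0.41,-0.2,0,0,0]]' 1; python3 -m inch '[[0.83,-0.41,-0.2,0,0,0],[0.83,-0.41,-0.2,0,0,0],[0.83,-0.41,-0.2,0,0,0]]'; python3 -m inch '[[0.83,-0.41,-0.1,0,0,0],[0.83,-0.41,-0.1,0,0,0],[0.83,-0.41,-0.1,0,0,0]]'; python3 -m inch '[[0.83,-0.41,0,0,0,0],[0.83,-0.41,0,0,0,0],[0.83,-0.41,0,0,0,0]]'; python3 -m inch '[[0.83,-0.41,0,0,0,0],[0.83,-0.41,0,0,0,0],[0.83,-0.41,0,0,0,0]]'; python3 -m inch '[[0.83,-0.41,0,0,0,0.11],[0.83,-0.41,0,0,0,0.11],[0.83,-0.41,0,0,0,0.11],[0.83,-0.41,0,0,0,0.11]]'; python3 -c "
from h import *
f=wrist('w7');plan(378,286,44,82)
import pickle;pickle.dump(f,open('w7.pkl','wb'))"
```

```text
t: 20.52
tool_pos: [600.0, -137.3, 157.3]
eef_rot: [-179.9, -0.1, 92.3]
ft_force: [0.0, 0.8, -0.2]
opening: 85.6
finger_force: 0.0
t: 20.9
tool_pos: [556.8, -57.5, 177.7]
eef_rot: [-179.9, -0.0, 92.2]
ft_force: [-0.2, -1.1, -0.3]
opening: 85.6
finger_force: 0.0
t: 21.28
tool_pos: [513.4, 22.9, 187.7]
eef_rot: [-180.0, 0.0, 92.2]
ft_force: [1.0, -0.5, -0.1]
opening: 85.3
finger_force: 0.0
t: 21.65
tool_pos: [470.0, 103.9, 187.7]
eef_rot: [-180.0, 0.0, 92.1]
ft_force: [0.3, -0.2, -0.1]
opening: 85.4
finger_force: 0.0
t: 22.02
tool_pos: [426.6, 185.3, 188.0]
eef_rot: [-180.0, -0.0, 92.1]
ft_force: [-0.0, -0.1, 0.5]
opening: 85.2
finger_force: 0.0
t: 22.52
tool_pos: [383.8, 264.6, 187.8]
eef_rot: [-180.0, 0.1, 81.9]
ft_force: [0.1, -0.5, 0.3]
opening: 85.6
finger_force: 0.0
2 calls of [ 0.103 -0.043  0.719] turn in last [-0.     0.001 -0.001] t 22.6 pos [383.7 264.6 187.8] [-1.80e+02  1.00e-01  8.19e+01]
```

View pics/w7.png

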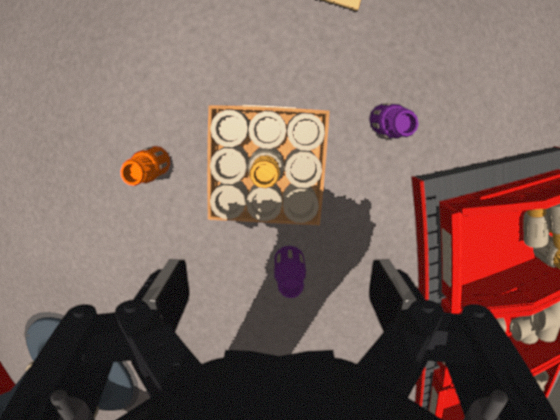

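The wrist view shows the brass thread top ≈(265,173) and the carton with corners ≈(209,107), (328,111), (322,224), (208,219).

```bash
python3 -c "
from h import *
import pickle
f=pickle.load(open('w7.pkl','rb'))
I=f['image'];h=cv2.cvtColor(I,cv2.COLOR_RGB2HSV)
B=((h[...,0]>15)&(h[...,0]<30)&(h[...,1]>140)&(h[...,2]>120));B[:155]=0;B[195:]=0;B[:,:248]=0;B[:,284:]=0
ys,xs=np.nonzero(B);print(len(xs),xs.min(),xs.max(),ys.min(),ys.max())
for v in (172,174,176):print(np.round(wz(f,265,v,67),1))
c=[wz(f,u,v,30)[:2] for u,v in((209,107),(328,111),(322,224),(208,219))];print(np.round(c,1),np.mean(c,0), np.linalg.norm(c[0]-c[1]),np.linalg.norm(c[1]-c[2]))
"
```

```text
737 249 283 156 187
[375.9 287.6  67. ]
[375.6 286.   67. ]
[375.4 284.3  67. ]
[[331.3 349.1]
 [438.8 329.2]
 [420.9 221. ]
 [309.8 242.2]] [375.20915798 285.38917571] 109.29378874901046 109.65713647835346
```

```bash
python3 -m inch '[[0.1,-0.06,0.5,0,0,0],[0.1,-0.06,0.8,0,0,0],[0.1,-0.06,0.8,0,0,0],[0.1,-0.06,0.8,0,0,0]]' 0.6; python3 -c "
from h import *
plan(376,286,44,82)"
```

```text
t: 23.08
tool_pos: [378.6, 277.4, 109.2]
eef_rot: [179.9, -0.0, 82.0]
ft_force: [-0.2, -0.3, 0.5]
opening: 68.2
finger_force: 0.0
1 calls of [ 0.082 -0.038  0.652] turn in last [ 0.001 -0.001  0.   ] t 23.1 pos [378.6 277.4 109.2] [179.9  -0.   82. ]
```

```bash
python3 -m inch '[[0.08,-0.04,0.1,0,0,0],[0.08,-0.04,0.4,0,0,0],[0.08,-0.04,0.62,0,0,0],[0.08,-0.04,0.65,0,0,0],[0.08,-0.04,0.65,0,0,0]]'; python3 -m inch '[[0,0,0,0,0,0],[0,0,0,0,0,0],[0,0,0,0,0,0],[0,0,0,0,0,0],[0,0,0,0,0,0],[0,0,0,0,0,0],[0,0,0,0,0,0],[0,0,0,0,0,0]]' -1
```

```text
t: 23.7
tool_pos: [374.7, 286.9, 43.9]
eef_rot: [179.9, -0.1, 82.2]
ft_force: [-0.0, 0.0, 0.6]
opening: 67.9
finger_force: 0.0
t: 24.7
tool_pos: [374.8, 286.4, 44.1]
eef_rot: [179.9, -0.0, 82.1]
ft_force: [-0.8, -1.4, 6.4]
opening: 23.9
finger_force: 58.6
```

Gripped at 24 mm, which fits the 26 mm thread. I'll lift slowly.

```bash
python3 -m inch '[[0,0,-0.05,0,0,0],[0,0,-0.1,0,0,0],[0,0,-0.16,0,0,0],[0,0,-0.22,0,0,0],[0,0,-0.28,0,0,0],[0,0,-0.34,0,0,0],[0,0,-0.4,0,0,0],[0,0,-0.48,0,0,0],[0,0,-0.6,0,0,0],[0,0,-0.8,0,0,0],[0,0,-1,0,0,0],[0,0,-1,0,0,0]]'; python3 -c "
from h import *
plan(617,170,160,92);f=wrist();save('w8',f)"
```

```text
t: 26.2
tool_pos: [375.3, 286.9, 144.9]
eef_rot: [179.8, -0.1, 82.1]
ft_force: [0.2, 0.9, -1.1]
opening: 24.1
finger_force: 58.9
3 calls of [-0.276  0.852 -0.048] turn in last [ 0.002 -0.001 -0.11 ] t 26.2 pos [375.3 286.9 144.9] [ 1.798e+02 -1.000e-01  8.210e+01]
```

View pics/w8.png

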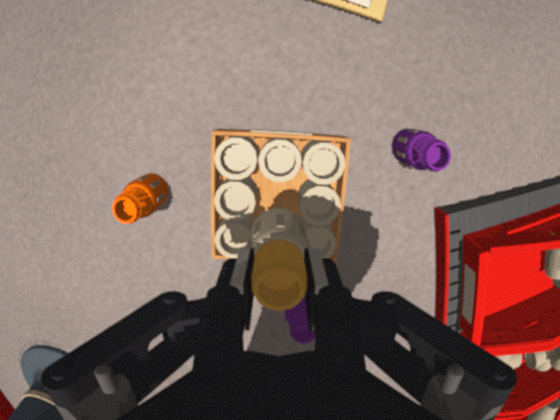

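The adapter is held, the carton hasn't moved, and all the couplings are still in it. Carrying it to its bin.

```bash
python3 -m inch '[[-0.28,0.85,-0.25,0,0,0],[-0.28,0.85,-0.25,0,0,0],[-0.28,0.85,-0.25,0,0,0]]'; python3 -m inch '[[-0.28,0.85,0,0,0,0],[-0.28,0.85,0,0,0,0],[-0.28,0.85,0,0,0,0]]'; python3 -m inch '[[-0.28,0.85,0,0,0,-0.11],[-0.28,0.85,0,0,0,-0.11],[-0.28,0.85,0,0,0,-0.11],[-0.28,0.85,0,0,0,-0.11]]';  python3 -c "
from h import *
plan(617,170,73,92)"
```

```text
t: 26.62
tool_pos: [456.8, 244.9, 167.7]
eef_rot: [-180.0, 0.0, 81.9]
ft_force: [-0.3, -0.0, -2.0]
opening: 24.3
finger_force: 59.2
t: 27.0
tool_pos: [535.6, 206.1, 166.8]
eef_rot: [-179.9, 0.1, 82.0]
ft_force: [-0.8, -0.5, -1.4]
opening: 24.0
finger_force: 59.4
t: 27.5
tool_pos: [613.2, 170.1, 167.7]
eef_rot: [-179.9, -0.0, 92.2]
ft_force: [0.2, 0.6, -1.3]
opening: 24.2
finger_force: 59.6
1 calls of [-0.003  0.04   0.947] turn in last [-0.001 -0.     0.003] t 27.5 pos [613.2 170.1 167.7] [-179.9   -0.    92.2]
```

```bash
python3 -m inch '[[0,0.03,0.3,0,0,0],[0,0.03,0.6,0,0,0],[0,0.03,0.85,0,0,0],[0,0.03,0.96,0,0,0],[0,0.03,0.96,0,0,0],[0,0.03,0.96,0,0,0]]'; python3 -m inch '[[0,0,0,0,0,0],[0,0,0,0,0,0],[0,0,0,0,0,0],[0,0,0,0,0,0]]' 0.3;  python3 -m inch '[[0,0,-0.2,0,0,0],[0,0,-0.6,0,0,0],[0,0,-0.9,0,0,0],[0,0,-0.9,0,0,0],[0,0,-0.9,0,0,0],[0,0,-0.9,0,0,0]]'; python3 -c "
from h import *
f=wrist('w9');f=grab_frame('top');save('t9',f);a=cv2.imread('pics/w9.png');b=cv2.imread('pics/t9.png')[80:300,115:415];cv2.imwrite('pics/end.png',np.hstack([cv2.resize(a,(390,292)),cv2.resize(b,(398,292))]))"
```

```text
t: 28.25
tool_pos: [619.0, 169.0, 73.6]
eef_rot: [179.9, -0.0, 92.1]
ft_force: [0.7, 0.0, -2.0]
opening: 24.3
finger_force: 59.6
t: 28.75
tool_pos: [618.6, 168.1, 72.5]
eef_rot: [180.0, 0.0, 92.0]
ft_force: [1.6, -0.2, 0.7]
opening: 55.6
finger_force: 0.0
t: 29.5
tool_pos: [617.9, 167.8, 161.4]
eef_rot: [-179.9, 0.0, 92.0]
ft_force: [-0.5, -1.0, -0.0]
opening: 55.3
finger_force: 0.0
```

View pics/end.png

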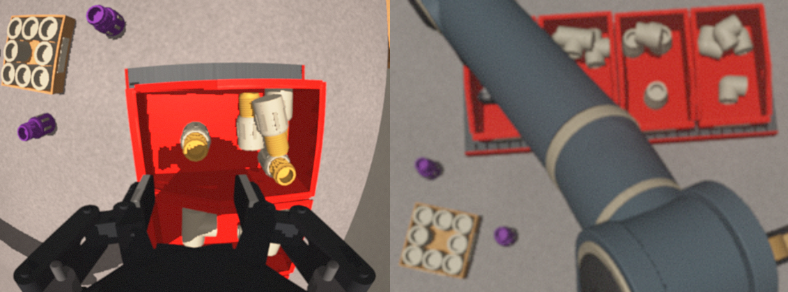

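The adapter stands upright in its bin (≈195,140). The carton is in place, the reducer and elbow are in their bins, and the gripper is clear.

```bash
python3 -c "
from bench import *
print(hand_in())"
```

```text
the job is handed in; nothing more can be done
None
```

I put the tee, elbow, reducer and adapter each in the bin of its kind and handed the job in at about 30 s; the pictures show the carton still in place and the arm never touched the dispenser, but no verdict came back.

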